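# Close the tool case on its spanner

### The arm

A 7-joint arm with a two-finger parallel gripper is mounted at the origin on the work surface. World frame = base frame: x ahead of the robot, y to its left, z up, the work surface at z = 0. Lengths are in m, angles in degrees, forces in N, time in s.
With the tool pointing down it reaches from about 0.425 to 0.8 m from the base axis. Payload 8.3 kg.
Tool frame: the origin (TCP) lies on the centre line of the jaws, within the pads' length; the fingertips stand 11 mm ahead of it and the grasp point (between the pads) lies 8 mm behind it (r.nose_length is the distance from the TCP to the fingertips, in m); x points along the fingers, y is the direction in which the jaws open and shut, and the axes are right-handed (so a half turn about x gives the same grasp; the last joint's range is limited). The gripper opens to 85 mm and grips with 20 to 120 N. Pads are 22 mm wide; open, the fingers measure 114 mm over their backs; the gripper's body (76 mm by 85 mm) begins 54 mm behind the grasp point. The pads swing forward as they close: fully open they stand 13 mm farther back than shut.
Start: joints at [71.167, 21.967, 0.94, 78.501, -0.361, 79.538, -2.664], TCP at [0.164, -0.603, 0.242] pointing down, gripper open.
Joint ranges: [-169.22, 169.22], [-14.56, 117.87], [-87.37, 89.26], [10.42, 133.3], [-82.24, 262.24], [0.94, 117.77], [-172.7, 172.7]. Speed limits (degrees/s): [136.94, 136.94, 172.46, 172.46, 180, 180, 180].

### API

Orientations are given as [roll, pitch, yaw] about the fixed x, y, z axes, in that order (R = Rz(yaw) Ry(pitch) Rx(roll)).
In Python, from bench import r, cams gives the robot as it stands.
- The arm moves only by the tool step_arm, never from a script. Its argument "rows" is text: rows parted by semicolons, each of 6 numbers parted by spaces: the shift along the tool's x, y, z each as a share of 750 mm, from -1 to 1, then the turn, a rotation vector about the tool's x, y, z each as a share of 180 degrees, from -1 to 1. A call has 1 to 20 rows; each row is the pose to reach, as a shift and turn from the pose measured when the call began, along the tool's axes at that moment, turning the shorter way round; what a row does not reach only later rows make up. A row lasts 1/12 s, in which the tool goes at most 41.7 mm and 7.16 degrees, less where a joint would pass 70% of its speed; a pose out of reach is approached as far as the arm can. A call with a number of a shift or a turn outside -1 to 1 is refused whole. A call with a gripper value outside its range is refused whole. "hand" is the opening, from -1 (shut) to 1 (fully open), set as the call begins (left out, the last holds). The fingers move at their own pace and stop on an object; "force" is the grip in N (left out, the last holds). Time passes only in rows, so rows that repeat a pose let the fingers close. It gives the time, the measured TCP pose, the force and the opening at its end, in the units of the state.
- r.state(): the state, without advancing time (a new reading comes with each control period).
- cams.read_camera(name): name is "scene" or "top" or "wrist"; returns (picture, depth): 400x640x3 uint8, red, green, blue; 400x640 float32, m along the optical axis (not along the pixel's ray), 0 where there is no reading.
- cams.camera_model(name): a dict with "vertical_fov" (degrees; the focal length in pixels is half the picture's height over the tangent of half this angle, whatever the lens; pixels are square), "cx", "cy" (the principal point, pixels), "k1" (the pictures are not rectified: a ray, as slopes to the right and down, at radius r is drawn at 1 + k1 r^2 times it, then the intrinsics apply), "view" (4x4, takes a point from world to camera coordinates). Camera axes: x right, y down, z forward; pixel columns grow to the right and rows downward; lengths in m; the calibration is good to about 2 mm. A picture is of the moment at which its call begins: read the wrist's pose just before it. camera_model takes no time and is no camera call; for the wrist camera it gives the pose at the moment of the call.
- r.job_done(): hands the job in, once; it reports no verdict.
The state is a dict: "time_s": time; "joint_positions": joint angles; "joint_vel": joint speeds; "effort": joint torques, N m; "ee_pos": TCP position; "tool_rot": TCP orientation; "contact_force": force on the tool from outside, world axes, zero at the start; "wrist_torque": the same for the moment, N m; "grip_width": finger opening in m.
Only numpy, scipy, OpenCV 4.12 (cv2) and the standard library are available. Lean on these libraries where they do the work, as an engineer would, in place of code of your own. Each camera call takes 0.05 s, during which the arm holds its last target. There are 200 camera calls.

### The job

Lay the red-handled spanner gently in the open green tool case, then put the loose lid on: slip the lid's steel tongue in under the keeper bridge at one end, lower the other end and press it down past the spring roller until it snaps home and the lid lies flush in the rim. Leave the tin, the jar and the hammer where they are.

Things in the scene. Friction and masses are not known exactly. Their poses are not given: they have to be found in the camera images.
- case: Green steel tool case fixed to the bench: x -70..70, y -100..116, 50 mm high, z up; origin on the underside, right below the fitted lid's origin. Floor z=4, well x -54..54, y -84..94. Lid ledge at z=44 inside a rim (top z=50); recess 126 mm wide in x, from y=-92. Fitted, the lid's origin is at (0, 0, 44) mm, axes parallel. Keeper bridge at the +y end, yellow catch at the -y end.
- keeper (a point): Middle of the mouth of the slot under the steel keeper bridge, at (0, 94, 49.5) mm in the case frame, same axes. Slot z 44..55, back stop at y=107.5; the bridge spans y 94..116, top z=63. The tongue enters along +y, lid tilted 10 to 15 degrees with its other end up; a flat lid cannot get in.
- roller (a point): Axis of the spring roller (16 mm thick, 44 mm long along x), at (0, -95, 56.5) mm in the case frame, in a yellow housing (x -30..30, y -121..-103, 70 mm high). The lid's edge, pressed down with 10 to 15 N, pushes it back towards -y; it then springs out over the lid's top. A lid merely laid down rests on it, about 18 mm too high at that end.
- lid: Loose green lid, about 0.3 kg: plate 120 (x) by 180 (y) by 6 mm, origin under its middle, z up. At its +y edge a steel tongue 70 mm wide, 4 mm thick, flush with the underside, reaching to y=106. Across the middle, on top, a black grip bar 70 mm long (x), 14 mm wide (y), z from 6 to 36.
- lid_handle (a point): Grip point in the lid's grip bar, at (0, 0, 28) mm in the lid's frame; close the fingers along the lid's y.
- lid_tongue (a point): Middle of the tongue's tip, at (0, 106, 2) mm in the lid's frame.
- spanner: Loose spanner with a red handle and a steel jaw, about 0.2 kg, 160 mm long along its x (jaw at +x), handle 20 mm wide (y) and 12 mm thick (jaw 40 mm wide, 14 mm thick); origin on the underside near its balance point. Either way round in the case.
- spanner_grip (a point): Point in the spanner's handle near its balance, (0, 0, 6) mm in the spanner's frame; close the fingers along its y.
- tin: Bystander: blue tin, 70 mm diameter, 90 mm high; origin under its middle.
- jar: Bystander: amber jar with orange cap, 64 mm diameter, 85 mm high; origin under its middle.
- hammer: Bystander: hammer lying along its x, 240 mm long, head at +x; origin under its middle.
Mind the look-alikes: they are no part of the job. Several things have the shape of the spanner; the one meant has the colours described above.

How it is judged:
By the outcome, as a careful person would: the job done as asked, in the order asked, and still so for the second after the job is handed in, with the robot touching nothing.
It also fails if it takes over 67 s, if anything falls off the work surface, if the arm or the gripper's body presses on something with over 40 N, if the wrist force passes 120 N, or if a joint passes its speed limit or range.

## Working session

There is one attempt and no reset: what is moved stays moved. The work goes in short steps, Python scripts to look and compute and a tool call to move; the robot and the scene stay as the last step left them, time stands still between calls to the robot, and variables do not carry over. Pictures are saved under pics/ and viewed, about 8 in all and at most 12, crops included, and the job is handed in when it is done.

Besides the shell and the picture viewer there is one more tool, called by a JSON object that holds its "fn" and its "kwargs". step_arm: Moves the arm, as the interface text tells. Its arguments: {"type":"object","properties":{"rows":{"type":"string"},"hand":{"type":"number"},"force":{"type":"number"}},"required":["rows"]}

```bash
mkdir -p pics
cat > h.py <<'E'
import numpy as np, cv2
from bench import r, cams
from scipy.spatial.transform import Rotation as R
def snap(n,f):
    m=cams.camera_model(n); im,d=cams.read_camera(n)
    cv2.imwrite(f'pics/{f}.png',im[:,:,::-1]); np.savez(f'pics/{f}.npz',im=im,d=d,**{k:np.array(v) for k,v in m.items()})
    return im,d
def load(f): return np.load(f'pics/{f}.npz')
def pts(z,uv):
    uv=np.atleast_2d(uv).astype(float); f=200/np.tan(np.radians(float(z['vertical_fov'])/2))
    p=(uv-[float(z['cx']),float(z['cy'])])/f; k=float(z['k1']); q=p.copy()
    for _ in range(20): q=p/(1+k*(q**2).sum(1,keepdims=True))
    return q
def world(z,uv,plane=None):
    uv=np.atleast_2d(uv); q=pts(z,uv); V=z['view']; Rt=V[:3,:3].T; c=-Rt@V[:3,3]
    ray=np.c_[q,np.ones(len(q))]@Rt.T
    if plane is None: s=z['d'][uv[:,1].astype(int),uv[:,0].astype(int)]
    else: s=(plane-c[2])/ray[:,2]
    return c+ray*s[:,None]
def cloud(z):
    v,u=np.mgrid[0:400,0:640]; return world(z,np.c_[u.ravel(),v.ravel()]).reshape(400,640,3)
def rel(pos,Rm):
    s=r.state(); R0=R.from_euler('xyz',s['tool_rot'],degrees=True)
    return np.r_[R0.inv().apply(np.array(pos)-s['ee_pos'])/.75,(R0.inv()*R.from_matrix(Rm)).as_rotvec(degrees=True)/180].round(4)
E
python3 - <<'E'
from h import *
for n in('scene','top','wrist'): snap(n,n+'0')
a=[cv2.imread(f'pics/{n}0.png') for n in('scene','top')]
cv2.imwrite('pics/a.png',np.vstack([cv2.resize(x,(480,300)) for x in a]))
print(r.state()); print(cams.camera_model('wrist')['view'])
E
```

```text
{'time_s': 0.15, 'joint_positions': array([71.16858106, 22.0070183 ,  0.93636011, 78.54840174, -0.3606642 ,
       79.53676786, -2.6639201 ]), 'joint_vel': array([ 0.09970311, -0.17246962, -0.01108074, -0.14883297,  0.0135019 ,
        0.04820849,  0.06860882]), 'effort': array([ 1.48623662e-03, -6.28153825e+01,  8.45685471e-01, -3.72166300e+01,
        1.68386218e-02,  1.09451791e-02, -3.51533527e-05]), 'ee_pos': array([ 0.16411571, -0.60267942,  0.24147017]), 'tool_rot': array([-89.71092497,  89.91059359, 105.52237896]), 'contact_force': array([ 0.42571255, -0.83048872, -0.11295003]), 'wrist_torque': array([ 0.01026672,  0.02935474, -0.00011673]), 'grip_width': 0.08531592801076139}
[[ 0.2631578  -0.96475002 -0.002318   -0.62439033]
 [-0.92365836 -0.25264143  0.28814499 -0.03829091]
 [-0.27857351 -0.07368656 -0.95758399  0.37884544]
 [ 0.          0.          0.          1.        ]]
```

View pics/top0.png

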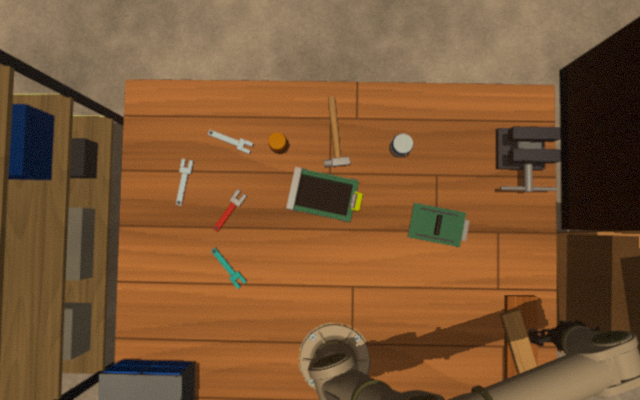

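View pics/scene0.png

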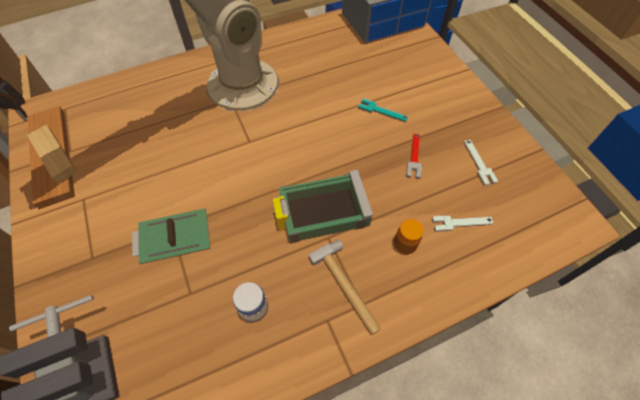

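Top view: the spanner shapes are red at (230,210), teal at (229,267), and white/grey at (231,141) and (184,182). Only (230,210) has a red handle with a steel jaw. The case is centred near (325,193) with its keeper to the left and yellow catch at (357,201). The lid is at (438,224) with its tongue to the right, so it needs about a half turn. I'll confirm the spanner in a crop and measure.

Run:
```python
from h import *
z=load('top0'); im=z['im']; C=cloud(z)
cv2.imwrite('pics/crop.png',cv2.resize(im[120:290,170:480,::-1],None,fx=2.5,fy=2.5,interpolation=cv2.INTER_CUBIC))
hsv=cv2.cvtColor(im,cv2.COLOR_RGB2HSV)
def rect(n,mask,box,zr):
    u0,v0,u1,v1=box; M=np.zeros((400,640),bool); M[v0:v1,u0:u1]=mask[v0:v1,u0:u1]
    M&=(C[:,:,2]>zr[0])&(C[:,:,2]<zr[1])
    P=C[M]; (c,wh,a)=cv2.minAreaRect(P[:,:2].astype(np.float32)); print(n,len(P),np.round(c,4),np.round(wh,3),round(a,1),'z',np.percentile(P[:,2],[5,50,95]).round(4),'mean',P.mean(0).round(4))
al=np.ones((400,640),bool)
rect('spanner',al,(205,180,255,238),(.006,.03))
red=(im[:,:,0]>120)&(im[:,:,1]<60)
rect('handle',red,(205,180,255,238),(-.01,.03))
rect('lid',al,(395,190,480,260),(.003,.012))
rect('grip',al,(395,190,480,260),(.025,.06))
rect('case',al,(275,155,372,230),(.04,.054))
rect('bridge',al,(275,155,372,230),(.057,.068))
yel=(hsv[:,:,0]>22)&(hsv[:,:,0]<35)&(hsv[:,:,1]>150)&(im[:,:,0]>150)
rect('catch',yel,(340,180,372,220),(.03,.08))
for n,b in(('jar',(260,125,295,160)),('tin',(385,125,420,165)),('hammer',(315,90,360,172))): rect(n,al,b,(.01,.2))
print(world(z,[(335,355),(325,193)]))
```

```text
spanner 703 [0.4999 0.3658] [0.195 0.17 ] 1.1 z [0.0062 0.0095 0.0192] mean [0.4976 0.3647 0.0109]
handle 181 [0.471  0.3817] [0.02  0.105] 55.1 z [0.0014 0.0127 0.0197] mean [0.4717 0.3811 0.0124]
lid 2778 [ 0.4574 -0.3428] [0.234 0.288] 0.9 z [0.0033 0.0063 0.0111] mean [ 0.4581 -0.3407  0.0066]
grip 103 [ 0.4588 -0.3395] [0.016 0.069] 79.8 z [0.027  0.0358 0.0432] mean [ 0.4588 -0.339   0.036 ]
case 602 [0.5519 0.0429] [0.229 0.145] 78.7 z [0.0417 0.0478 0.0531] mean [0.5488 0.0283 0.0477]
bridge 306 [0.5512 0.0392] [0.236 0.141] 78.9 z [0.0579 0.0633 0.0675] mean [0.5582 0.0854 0.0631]
catch 82 [ 0.5304 -0.0698] [0.02  0.057] 86.8 z [0.0658 0.0712 0.0766] mean [ 0.5305 -0.0689  0.0711]
jar 344 [0.7294 0.2159] [0.108 0.093] 8.3 z [0.016  0.0837 0.0917] mean [0.7154 0.1995 0.0727]
tin 447 [ 0.7263 -0.2153] [0.131 0.099] 0.3 z [0.0198 0.0894 0.0967] mean [ 0.7129 -0.2056  0.0794]
hammer 708 [0.7711 0.0025] [0.284 0.149] 1.2 z [0.012  0.0247 0.0326] mean [0.747  0.0089 0.024 ]
[[0.07294451 0.00371697 0.23903815]
 [0.55794329 0.03979476 0.00569315]]
```

View pics/crop.png

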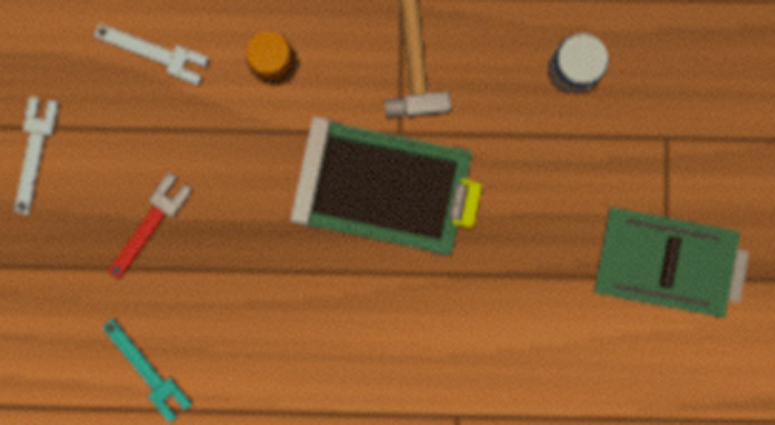

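Confirmed: the red handle with the steel jaw is at crop (150,225). Estimates are case origin (0.552,0.0415) with yaw -11°, lid origin (0.459,-0.339) with yaw about 170°, and spanner yaw about -35° with the jaw towards +x,-y. I'll go over the case for a closer look first.

```bash
cat >> h.py <<'E'
def down(a,tilt=0):
    "tool down, tool y at world angle a; tilt: rotation about horizontal axis at a-90 (deg)"
    a=np.radians(a); y=np.array([np.cos(a),np.sin(a),0]); x=np.array([0,0,-1.]); M=np.c_[x,y,np.cross(x,y)]
    ax=np.array([np.sin(a),-np.cos(a),0]); return R.from_rotvec(np.radians(tilt)*ax).as_matrix()@M
def go(pos,a,tilt=0): print(' '.join(map(str,rel(pos,down(a,tilt)))))
E
python3 - <<'E'
from h import *
print(r.nose_length)
go([.42,-.35,.26],-50); go([.56,.08,.26],-11)
E
```

```text
0.011
-0.0243 -0.2355 -0.4177 -0.1376 -0.0001 0.0005
-0.0236 -0.7396 -0.7485 -0.3543 -0.0003 0.0004
```

{"fn": "step_arm", "kwargs": {"rows": "-0.025 -0.235 -0.418 -0.137 0 0;-0.025 -0.235 -0.418 -0.137 0 0;-0.025 -0.235 -0.418 -0.137 0 0;-0.025 -0.235 -0.418 -0.137 0 0;-0.025 -0.235 -0.418 -0.137 0 0;-0.025 -0.235 -0.418 -0.137 0 0;-0.025 -0.235 -0.418 -0.137 0 0;-0.025 -0.74 -0.748 -0.354 0 0;-0.025 -0.74 -0.748 -0.354 0 0;-0.025 -0.74 -0.748 -0.354 0 0;-0.025 -0.74 -0.748 -0.354 0 0;-0.025 -0.74 -0.748 -0.354 0 0;-0.025 -0.74 -0.748 -0.354 0 0;-0.025 -0.74 -0.748 -0.354 0 0;-0.025 -0.74 -0.748 -0.354 0 0;-0.025 -0.74 -0.748 -0.354 0 0;-0.025 -0.74 -0.748 -0.354 0 0;-0.025 -0.74 -0.748 -0.354 0 0;-0.025 -0.74 -0.748 -0.354 0 0;-0.025 -0.74 -0.748 -0.354 0 0", "hand": 1}}

```text
time_s: 1.82
ee_pos: [0.5597, 0.0873, 0.2609]
tool_rot: [-162.4, 89.7, 97.0]
contact_force: [-1.3, 0.5, 0.6]
grip_width: 0.0858
```

Run:
```python
from h import *
snap('wrist','case1'); s=r.state(); print(s['time_s'],s['ee_pos'],s['joint_positions'].round(1),s['joint_vel'].round(1),s['contact_force'])
go([.50,.34,.20],55)
```

```text
1.8667 [0.55970892 0.08800648 0.26071644] [ 17.1  17.9 -36.9  84.9  10.5  80.7 -30.7] [ 3.3 -2.2  2.4  2.6 -1.2  0.   5.2] [-1.86570275  0.62596341  0.28122821]
0.0828 -0.1396 -0.3153 -0.3642 -0.0017 -0.0004
```

View pics/case1.png

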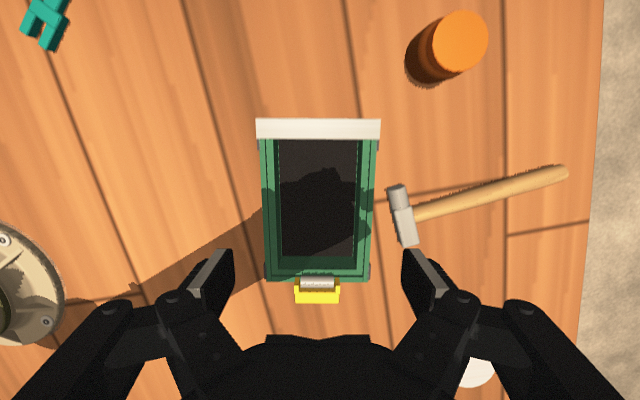

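Wrist view: bridge at (256–381, 119–139), well inside, roller (318,284), yellow housing (317,295). I'll fit these precisely and move on to the spanner.

Run:
```python
from h import *
z=load('case1'); im=z['im']
# known-plane edges: bridge corners z=.063 ; housing corners z=.070
for n,uv,p in (('bridge',[(256.5,119),(380.5,119),(380.5,139),(257.5,139)],.063),('housing',[(294.5,289),(340,289),(339.5,303.5),(294.5,303.5)],.070),('rim-',[(265,281),(369,280)],.050)):
    W=world(z,uv,p); print(n,W[:,:2].round(4).tolist(),W[:,:2].mean(0).round(4))
C=cloud(z); hsv=cv2.cvtColor(im,cv2.COLOR_RGB2HSV)
box=np.zeros((400,640),bool); box[105:150,245:395]=1
M=box&(C[:,:,2]>.056)&(C[:,:,2]<.07); P=C[M]; print('bridge rect',cv2.minAreaRect(P[:,:2].astype(np.float32)),np.median(P[:,2]))
y=(hsv[:,:,0]>20)&(hsv[:,:,0]<35)&(hsv[:,:,1]>200)&(im[:,:,0]>190); y[:280]=0;y[310:]=0;y[:,:285]=0;y[:,350:]=0
u=np.argwhere(y); print(u.min(0),u.max(0)); M=y&(C[:,:,2]>.06); P=C[M]; print('housing',cv2.minAreaRect(P[:,:2].astype(np.float32)),np.median(P[:,2]))
M=(np.abs(C[:,:,2]-.05)<.004); M[:140]=0; M[285:]=0; M[:,:255]=0;M[:,380:]=0; P=C[M]; print('rim',len(P),cv2.minAreaRect(P[:,:2].astype(np.float32)))
```

```text
bridge [[0.5048, 0.1677], [0.6406, 0.1423], [0.6378, 0.1205], [0.5007, 0.1462]] [0.571  0.1441]
housing [[0.5031, -0.0485], [0.5613, -0.0593], [0.557, -0.0811], [0.4984, -0.0702]] [ 0.5299 -0.0648]
rim- [[0.4615, -0.0417], [0.6018, -0.0661]] [ 0.5317 -0.0539]
bridge rect ((0.5694574117660522, 0.1442548781633377), (0.022082563489675522, 0.14056213200092316), 79.35411834716797) 0.062132495440859414Traceback (most recent call last):
  File "<stdin>", line 10, in <module>
    return umr_minimum(a, axis, None, out, keepdims, initial, where)
ValueError: zero-size array to reduction operation minimum which has no identity
```

{"fn": "step_arm", "kwargs": {"rows": "0.08 -0.14 -0.315 -0.364 0 0;0.08 -0.14 -0.315 -0.364 0 0;0.08 -0.14 -0.315 -0.364 0 0;0.08 -0.14 -0.315 -0.364 0 0;0.08 -0.14 -0.315 -0.364 0 0;0.08 -0.14 -0.315 -0.364 0 0;0.08 -0.14 -0.315 -0.364 0 0;0.08 -0.14 -0.315 -0.364 0 0;0.08 -0.14 -0.315 -0.364 0 0;0.08 -0.14 -0.315 -0.364 0 0;0.08 -0.14 -0.315 -0.364 0 0;0.08 -0.14 -0.315 -0.364 0 0;0.08 -0.14 -0.315 -0.364 0 0"}}

```text
time_s: 2.95
ee_pos: [0.4998, 0.3395, 0.202]
tool_rot: [136.8, 89.7, 101.7]
contact_force: [-0.3, -0.0, 0.6]
grip_width: 0.0855
```

Run:
```python
from h import *
snap('wrist','sp1'); s=r.state(); print(s['time_s'],s['ee_pos'],s['tool_rot'],s['joint_positions'].round(1),s['joint_vel'].round(1))
z=load('sp1'); im=z['im']; C=cloud(z)
red=(im[:,:,0]>110)&(im[:,:,1]<60)&(im[:,:,2]<70); red[330:]=0
P=world(z,np.argwhere(red)[:,::-1],.012); print('handle',len(P),cv2.minAreaRect(P[:,:2].astype(np.float32)),P.mean(0))
```

```text
3.0 [0.49979628 0.33950702 0.20208475] [133.87462687  89.70970527  98.74895592] [ -0.4  29.1 -51.9  83.9  22.8  78.    1.5] [-0.2 -0.  -0.1 -0.2  0.   0.   0.3]
handle 473 ((0.4708310067653656, 0.3820086121559143), (0.01936844363808632, 0.10989807546138763), 55.61545181274414) [0.47759541 0.37621468 0.012     ]
```

View pics/sp1.png

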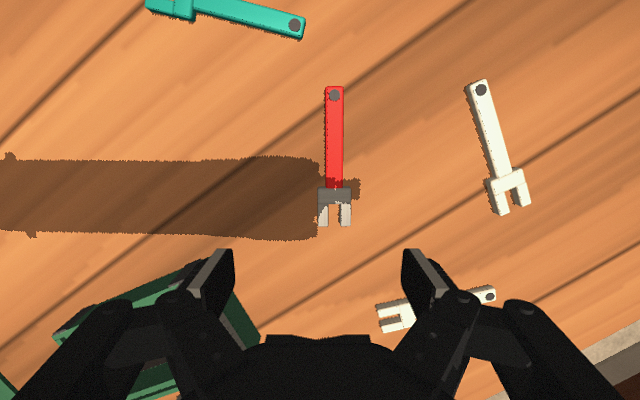

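Wrist view: red spanner with its tail at (334,87), steel jaw at (335,190–227), and teal and white look-alikes beside it. I'll grip about 82 mm from the tail.

Run:
```python
from h import *
go([.4931,.3667,.06],55.6); go([.4931,.3667,.016],55.6)
```

```text
0.1896 0.0238 -0.0275 -0.004 -0.0011 -0.0012
0.2483 0.0236 -0.0273 -0.004 -0.0011 -0.0012
```

{"fn": "step_arm", "kwargs": {"rows": "0.19 0.024 -0.027 -0.004 -0.001 -0.001;0.19 0.024 -0.027 -0.004 -0.001 -0.001;0.19 0.024 -0.027 -0.004 -0.001 -0.001;0.19 0.024 -0.027 -0.004 -0.001 -0.001;0.19 0.024 -0.027 -0.004 -0.001 -0.001;0.21 0.024 -0.027 -0.004 -0.001 -0.001;0.23 0.024 -0.027 -0.004 -0.001 -0.001;0.24 0.024 -0.027 -0.004 -0.001 -0.001;0.248 0.024 -0.027 -0.004 -0.001 -0.001;0.248 0.024 -0.027 -0.004 -0.001 -0.001;0.248 0.024 -0.027 -0.004 -0.001 -0.001;0.248 0.024 -0.027 -0.004 -0.001 -0.001", "hand": -0.2}}

```text
time_s: 4.0
ee_pos: [0.4939, 0.3672, 0.0171]
tool_rot: [90.3, 89.9, 55.9]
contact_force: [-0.1, 0.4, 0.1]
grip_width: 0.0341
```

Run:
```python
from h import *
s=r.state(); print(s['time_s'],s['ee_pos'],s['contact_force'].round(2),s['grip_width'],s['joint_vel'].round(1))
go([.4931,.3667,.015],55.6)
```

```text
4.0 [0.49387097 0.36716879 0.01707147] [-0.05  0.44  0.06] 0.034149261657239006 [-0.2 -0.2 -0.1 -0.   0.1 -0.1 -0. ]
0.0028 -0.0011 -0.0005 -0.0001 -0.0 -0.0006
```

{"fn": "step_arm", "kwargs": {"rows": "0.004 -0.001 0 0 0 0;0.004 -0.001 0 0 0 0;0.004 -0.001 0 0 0 0"}}

```text
time_s: 4.25
ee_pos: [0.4936, 0.3665, 0.0143]
tool_rot: [81.6, 89.9, 47.2]
contact_force: [0.2, -0.4, -0.3]
grip_width: 0.0342
```

{"fn": "step_arm", "kwargs": {"rows": "0 0 0 0 0 0;0 0 0 0 0 0;0 0 0 0 0 0;0 0 0 0 0 0;0 0 0 0 0 0;0 0 0 0 0 0", "hand": -1, "force": 50}}

```text
time_s: 4.75
ee_pos: [0.4938, 0.3667, 0.0148]
tool_rot: [77.5, 89.8, 43.1]
contact_force: [-1.0, -0.4, 5.4]
grip_width: 0.0181
```

{"fn": "step_arm", "kwargs": {"rows": "-0.05 0 0 0 0 0;-0.1 0 0 0 0 0;-0.16 0 0 0 0 0;-0.2 0 0 0 0 0;-0.2 0 0 0 0 0;-0.2 0 0 0 0 0"}}

```text
time_s: 5.25
ee_pos: [0.4942, 0.3672, 0.1665]
tool_rot: [71.2, 89.6, 36.8]
contact_force: [-0.7, -0.5, -2.4]
grip_width: 0.0186
```

Run:
```python
from h import *
s=r.state(); print(s['time_s'],s['ee_pos'],s['contact_force'].round(2),s['wrist_torque'].round(3),s['grip_width'])
snap('wrist','held'); 
o=np.array([.551,.0425]); x=np.array([.983,-.184]); y=np.array([.184,.983])
p=o+.003*y; print(p)
go([*p,.16],-10.6); go([*p,.055],-10.6); go([*p,.030],-10.6)
```

```text
5.25 [0.49415621 0.36717998 0.16652892] [-0.72 -0.49 -2.39] [-0.01   0.028 -0.009] 0.01862798473699158
[0.551552 0.045449]
0.0054 -0.309 0.3057 0.3676 -0.0002 -0.0009
0.1454 -0.3093 0.3055 0.3676 -0.0002 -0.0009
0.1788 -0.3094 0.3055 0.3676 -0.0002 -0.0009
```

View pics/held.png

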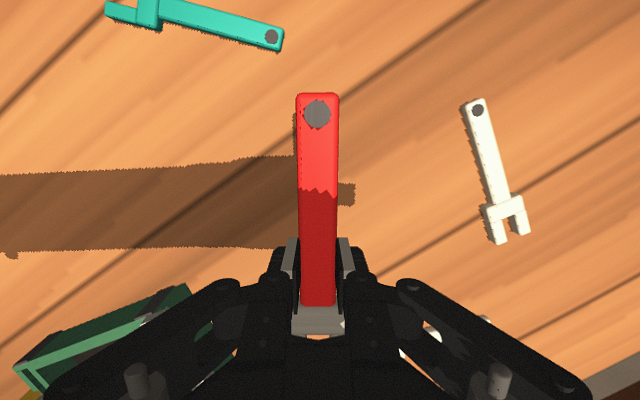

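Spanner held near its balance, with the jaw under the gripper and the tail at (317,93). Moving it over the case.

{"fn": "step_arm", "kwargs": {"rows": "0 -0.309 0.306 0.368 0 -0.001;0 -0.309 0.306 0.368 0 -0.001;0 -0.309 0.306 0.368 0 -0.001;0 -0.309 0.306 0.368 0 -0.001;0 -0.309 0.306 0.368 0 -0.001;0 -0.309 0.306 0.368 0 -0.001;0 -0.309 0.306 0.368 0 -0.001;0 -0.309 0.306 0.368 0 -0.001;0 -0.309 0.306 0.368 0 -0.001;0 -0.309 0.306 0.368 0 -0.001;0 -0.309 0.306 0.368 0 -0.001;0 -0.309 0.306 0.368 0 -0.001;0 -0.309 0.306 0.368 0 -0.001;0 -0.309 0.306 0.368 0 -0.001"}}

```text
time_s: 6.47
ee_pos: [0.5513, 0.0458, 0.1634]
tool_rot: [-93.4, 89.9, 166.0]
contact_force: [-1.3, 0.1, -1.8]
grip_width: 0.0185
```

Run:
```python
from h import *
s=r.state(); print(s['time_s'],s['ee_pos'],s['tool_rot'],s['contact_force'].round(2),s['joint_positions'].round(1))
snap('wrist','over')
p=[.551552,.045449]
go([*p,.10],-10.6); go([*p,.030],-10.6);go([*p,.021],-10.6)
```

```text
6.4667 [0.55130044 0.04581523 0.16339745] [-93.41741969  89.89743764 166.04485942] [-1.25  0.09 -1.79] [ 21.3  20.1 -36.4  95.1  12.5  69.1 -28.4]
0.0848 0.0004 0.0004 0.0002 -0.0 0.0005
0.1781 0.0005 0.0004 0.0002 -0.0 0.0005
0.1901 0.0005 0.0004 0.0002 -0.0 0.0005
```

View pics/over.png

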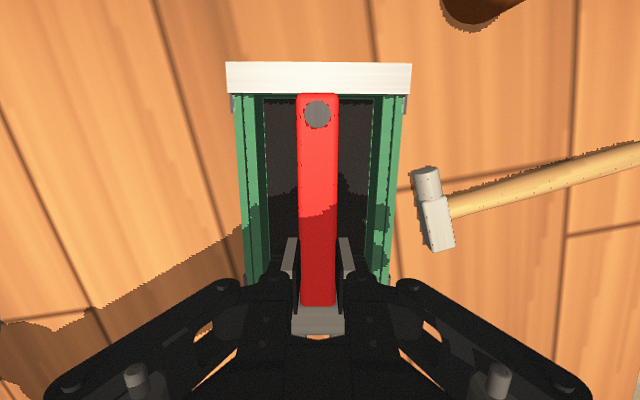

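Spanner is aligned and centred between the rims. I'll check the tail position numerically before lowering.

```bash
cat >> h.py <<'E'
O=np.array([.551,.0425]); X=np.array([.983,-.184]); Y=np.array([.184,.983])
def case(W): d=np.atleast_2d(W)[:,:2]-O; return np.c_[d@X,d@Y]
E
python3 - <<'E'
from h import *
z=load('over'); print('tail',case(world(z,[(317,94)],.160))*1000)
print('bridge',case(world(z,[(226,62),(411,63),(410,94),(227,94)],.063))*1000)
print('rimedges z50',case(world(z,[(240,180),(400,180)],.05))*1000)
E
```

```text
tail [[-0.96815899 84.74104126]]
bridge [[-69.35427907 113.88960792]
 [ 68.74329245 113.36434149]
 [ 69.87972679  91.42304098]
 [-70.44058229  91.22257584]]
rimedges z50 [[-68.98973882  20.72837068]
 [ 71.46053108  21.03202505]]
```

{"fn": "step_arm", "kwargs": {"rows": "0.045 0 0 0 0 0;0.085 0 0 0 0 0;0.115 0 0 0 0 0;0.14 0 0 0 0 0;0.16 0 0 0 0 0;0.175 0 0 0 0 0;0.182 0 0 0 0 0;0.185 0 0 0 0 0;0.187 0 0 0 0 0;0.188 0 0 0 0 0;0.188 0 0 0 0 0;0.188 0 0 0 0 0"}}

```text
time_s: 7.52
ee_pos: [0.5518, 0.0459, 0.0234]
tool_rot: [-166.1, 90.0, 93.3]
contact_force: [0.1, -0.1, -2.4]
grip_width: 0.0185
```

{"fn": "step_arm", "kwargs": {"rows": "0.002 0 0 0 0 0;0.003 0 0 0 0 0;0.004 0 0 0 0 0;0.004 0 0 0 0 0"}}

```text
time_s: 7.85
ee_pos: [0.5517, 0.0458, 0.0203]
tool_rot: [-145.7, 90.0, 113.8]
contact_force: [0.4, -0.4, -2.5]
grip_width: 0.0182
```

{"fn": "step_arm", "kwargs": {"rows": "0.001 0 0 0 0 0;0.002 0 0 0 0 0;0.003 0 0 0 0 0;0.003 0 0 0 0 0"}}

```text
time_s: 8.18
ee_pos: [0.5518, 0.0458, 0.0187]
tool_rot: [-7.2, 90.0, -107.8]
contact_force: [-4.4, -0.2, 7.0]
grip_width: 0.0183
```

Touchdown. Release and lift.

{"fn": "step_arm", "kwargs": {"rows": "-0.001 0 0 0 0 0;-0.001 0 0 0 0 0;-0.001 0 0 0 0 0;-0.001 0 0 0 0 0;-0.001 0 0 0 0 0", "hand": 0}}

```text
time_s: 8.6
ee_pos: [0.5517, 0.0458, 0.0194]
tool_rot: [-28.7, 90.0, -129.3]
contact_force: [0.0, -0.3, 0.3]
grip_width: 0.0427
```

{"fn": "step_arm", "kwargs": {"rows": "-0.02 0 0 0 0 0;-0.06 0 0 0 0 0;-0.11 0 0 0 0 0;-0.16 0 0 0 0 0;-0.22 0 0 0 0 0;-0.26 0 0 0 0 0;-0.28 0 0 0 0 0;-0.28 0 0 0 0 0;-0.28 0 0 0 0 0"}}

```text
time_s: 9.35
ee_pos: [0.5522, 0.0459, 0.2301]
tool_rot: [88.7, 89.9, -11.8]
contact_force: [0.3, -0.0, -0.4]
grip_width: 0.0422
```

Run:
```python
from h import *
snap('wrist','rel'); s=r.state(); print(s['time_s'],s['ee_pos'],s['contact_force'].round(1),s['joint_positions'].round(1))
z=load('rel'); im=z['im']; red=(im[:,:,0]>90)&(im[:,:,1]<50)&(im[:,:,2]<60); red[330:]=0
P=world(z,np.argwhere(red)[:,::-1],.016); c=case(P)*1000; print('red',len(c),np.percentile(c,[1,99],axis=0))
# lid view: tool y along lid y -100.2
go([.48,-.20,.235],-60); go([.455,-.34,.235],-100)
```

```text
9.4 [0.55147692 0.04570168 0.22869883] [ 0.3  0.6 -0.1] [ 22.1  17.2 -37.2  89.9  10.6  76.6 -26.9]
red 828 [[-10.84204936 -24.88081547]
 [175.91042608 194.19440722]]
-0.0082 -0.0336 0.3395 0.2746 0.0002 0.0001
-0.0081 -0.0322 0.5291 0.4969 0.0003 0.0
```

View pics/rel.png

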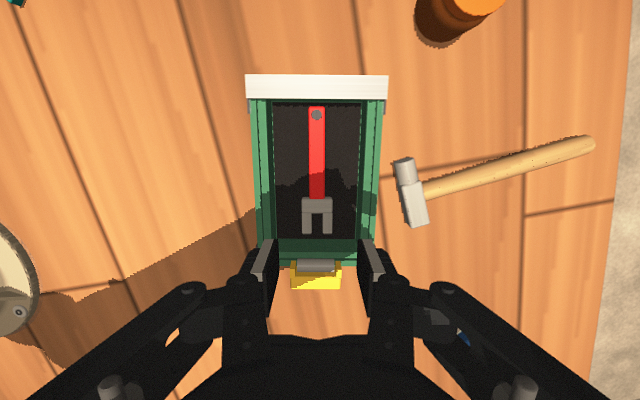

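Spanner lies flat in the well: tail (316,110), jaw (317,232), clear of the walls. Now to the lid.

{"fn": "step_arm", "kwargs": {"rows": "-0.008 -0.032 0.529 0.497 0 0;-0.008 -0.032 0.529 0.497 0 0;-0.008 -0.032 0.529 0.497 0 0;-0.008 -0.032 0.529 0.497 0 0;-0.008 -0.032 0.529 0.497 0 0;-0.008 -0.032 0.529 0.497 0 0;-0.008 -0.032 0.529 0.497 0 0;-0.008 -0.032 0.529 0.497 0 0;-0.008 -0.032 0.529 0.497 0 0;-0.008 -0.032 0.529 0.497 0 0;-0.008 -0.032 0.529 0.497 0 0;-0.008 -0.032 0.529 0.497 0 0;-0.008 -0.032 0.529 0.497 0 0;-0.008 -0.032 0.529 0.497 0 0;-0.008 -0.032 0.529 0.497 0 0;-0.008 -0.032 0.529 0.497 0 0"}}

```text
time_s: 10.73
ee_pos: [0.4548, -0.3396, 0.2338]
tool_rot: [-6.0, 89.9, 164.1]
contact_force: [-0.5, -0.3, 0.4]
grip_width: 0.0427
```

Run:
```python
from h import *
z=load('rel'); print('bridge',(case(world(z,[(246,75),(389,76),(386.5,99),(248,98.5)],.063))*1000).round(1).tolist(),'hous far',(case(world(z,[(291,288),(341,290)],.070))*1000).round(1).tolist())
snap('wrist','lid1'); s=r.state(); print(s['time_s'],s['ee_pos'],s['tool_rot'],s['joint_positions'].round(1))
z=load('lid1'); C=cloud(z)
M=(C[:,:,2]>.028)&(C[:,:,2]<.045)&(abs(C[:,:,0]-.459)<.07)&(abs(C[:,:,1]+.339)<.07)
P=C[M]; print('bar',len(P),cv2.minAreaRect(P[:,:2].astype(np.float32)))
```

```text
bridge [[-69.1, 113.2], [69.8, 112.5], [68.7, 91.2], [-68.5, 91.5]] hous far [[-30.6, -119.5], [28.3, -122.2]]
10.7833 [ 0.45491266 -0.33964462  0.23413356] [ -1.23531017  89.89384324 168.86771647] [ 43.8  15.8 -12.7  88.    3.6  76.7 -69.2]
bar 689 ((0.4576815962791443, -0.3403838574886322), (0.013425231911242008, 0.06842969357967377), 80.4653091430664)
```

View pics/lid1.png

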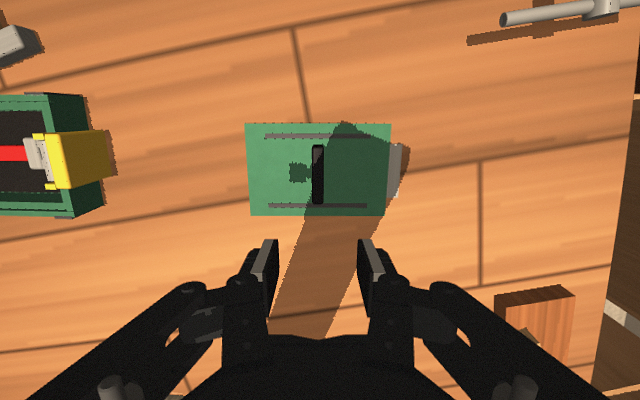

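Lid view: grip bar at (317,174), tongue at (397,170) towards tool +y, lid flat on the bench. I'll grasp the bar.

```bash
sed -i 's/O=np.array(\[.551,.0425\])/O=np.array([.5506,.0407])/' h.py
python3 - <<'E'
from h import *
p=[.4577,-.3404]
go([*p,.07],-99.5); go([*p,.024],-99.5)
E
```

```text
0.2188 0.0004 -0.0042 -0.0022 0.0006 0.0
0.2802 0.0004 -0.0044 -0.0022 0.0006 0.0
```

{"fn": "step_arm", "kwargs": {"rows": "0.055 0 -0.004 -0.002 0 0;0.11 0 -0.004 -0.002 0 0;0.165 0 -0.004 -0.002 0 0;0.21 0 -0.004 -0.002 0 0;0.24 0 -0.004 -0.002 0 0;0.26 0 -0.004 -0.002 0 0;0.275 0 -0.004 -0.002 0 0;0.28 0 -0.004 -0.002 0 0;0.28 0 -0.004 -0.002 0 0;0.28 0 -0.004 -0.002 0 0"}}

```text
time_s: 11.62
ee_pos: [0.4581, -0.3405, 0.0251]
tool_rot: [44.0, 90.0, -145.5]
contact_force: [0.6, 1.3, 0.5]
grip_width: 0.0425
```

{"fn": "step_arm", "kwargs": {"rows": "0 0 0 0 0 0;0 0 0 0 0 0;0 0 0 0 0 0;0 0 0 0 0 0;0 0 0 0 0 0;0 0 0 0 0 0;0 0 0 0 0 0", "hand": -1, "force": 100}}

```text
time_s: 12.2
ee_pos: [0.459, -0.3412, 0.0268]
tool_rot: [135.5, 89.8, -54.0]
contact_force: [-0.6, 0.2, 6.6]
grip_width: 0.0121
```

{"fn": "step_arm", "kwargs": {"rows": "-0.01 0 0 0 0 0;-0.03 0 0 0 0 0;-0.07 0 0 0 0 0;-0.12 0 0 0 0 0;-0.18 0 0 0 0 0;-0.2 0 0 0 0 0;-0.2 0 0 0 0 0;-0.2 0 0 0 0 0"}}

```text
time_s: 12.87
ee_pos: [0.4592, -0.3411, 0.1783]
tool_rot: [143.7, 89.7, -45.8]
contact_force: [-1.1, -0.1, -3.6]
grip_width: 0.0119
```

Run:
```python
from h import *
s=r.state(); print(s['time_s'],s['ee_pos'],s['tool_rot'],s['contact_force'].round(2),s['wrist_torque'].round(3),s['grip_width'],s['joint_positions'].round(1))
snap('wrist','lidheld')
```

```text
12.8667 [ 0.45924055 -0.34109368  0.17832712] [143.71602652  89.68109336 -45.79962231] [-1.06 -0.09 -3.56] [0.017 0.049 0.055] 0.011905133734204053 [ 43.7  18.1 -12.9  92.3   4.3  69.8 -69.5]
```

View pics/lidheld.png

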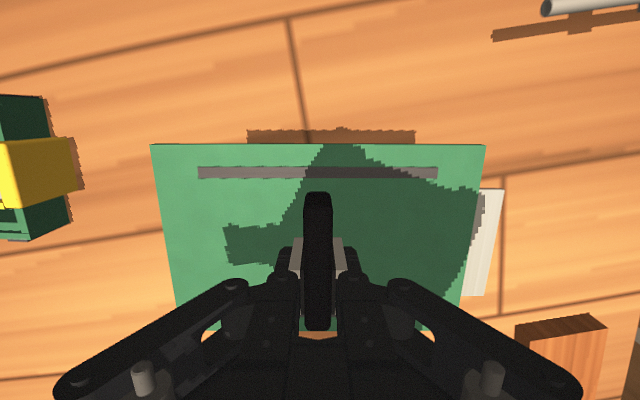

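Lid held firmly, far-edge corners (150,145) and (485,145), tongue tip edge about (504,189)–(484,296). I'll fit the lid's pose in the tool frame.

Run:
```python
from h import *
z=load('lidheld'); im=z['im'].astype(int); s=r.state(); R0=R.from_euler('xyz',s['tool_rot'],degrees=True); p0=s['ee_pos']
C=cloud(z); g=(im[:,:,1]>im[:,:,0]+15)&(im[:,:,1]>im[:,:,2]+8); g[300:]=0; g[:,:150]=0; g[:140]=0; g[:,490:]=0
T=R0.inv().apply(C[g]-p0)
A=np.c_[T[:,1:],np.ones(len(T))]; 
for _ in range(4):
    c,*_=np.linalg.lstsq(A,T[:,0],rcond=None); e=abs(T[:,0]-A@c); k=e<.004; A=A[k];T=T[k]
print('plane x = a y + b z + c',c,len(T),'deg',np.degrees(np.arctan(c[:2])))
V=z['view']; Rt=V[:3,:3].T; cam=R0.inv().apply(-Rt@V[:3,3]-p0)
def hit(uv,dx=0):
    ray=R0.inv().apply(np.c_[pts(z,uv),np.ones(len(uv))]@Rt.T)
    n=np.array([1,-c[0],-c[1]]); return cam+ray*((c[2]+dx-cam@n)/(ray@n))[:,None]
print('corners',(hit([(150,145),(485,145),(163,234),(470,234)])*1000).round(1).tolist())
print('tongue',(hit([(504,189),(484,296)],.002)*1000).round(1).tolist())
print('bar end', (hit([(304,195),(331,195)],-.030)*1000).round(1).tolist())
```

```text
plane x = a y + b z + c [0.00040493 0.0004153  0.01959667] 36751 deg [0.02320069 0.02379498]
corners [[19.5, -88.4, -58.6], [19.6, 90.4, -58.6], [19.6, -89.3, -7.2], [19.6, 90.1, -7.2]]
tongue [[21.6, 106.7, -33.9], [21.7, 107.4, 36.7]]
bar end [[-10.4, -5.1, -39.3], [-10.4, 6.9, -39.3]]
```

Lid in hand sits at tool (25.6, 0.6, 1.4) mm with no tilt. I'll turn it half round on the way to the case in two calls.

```bash
cat >> h.py <<'E'
X3=np.r_[X,0]/np.linalg.norm(X); Y3=np.cross([0,0,1],X3); Z3=np.array([0,0,1.])
def lid(yt,zt,deg,x=0,off=(25.6,.6,1.4)):
    t=np.radians(deg); ly=np.cos(t)*Y3-np.sin(t)*Z3; lz=np.sin(t)*Y3+np.cos(t)*Z3
    M=np.c_[-lz,ly,X3]; tip=np.r_[O,0]+(x*X3+yt*Y3+zt*Z3)/1000
    return tip-.106*ly-M@np.array(off)/1000, M
def golid(*a,**k): p,M=lid(*a,**k); print(a,p.round(4),' '.join(map(str,rel(p,M))))
def where(off=(25.6,.6,1.4)):
    s=r.state(); M=R.from_euler('xyz',s['tool_rot'],degrees=True).as_matrix(); l=s['ee_pos']+M@np.array(off)/1000
    tip=l+.106*M[:,1]-np.r_[O,0]; end=l-.09*M[:,1]-np.r_[O,0]
    f=lambda d:(np.array([d@X3,d@Y3,d@Z3])*1000).round(1)
    print('t',round(s['time_s'],2),'tip',f(tip),'end',f(end),'tilt',np.degrees(np.arcsin(-M[2,1])).round(2),'roll',np.degrees(np.arcsin(M[2,2])).round(2),'F case',[round(float(s['contact_force']@v),1) for v in (X3,Y3,Z3)],'T',s['wrist_torque'].round(2),'w',round(s['grip_width'],4))
E
python3 - <<'E'
from h import *
go([.50,-.15,.22],-15)
E
```

```text
-0.0585 -0.2597 -0.0129 -0.4695 0.0001 -0.0008
```

{"fn": "step_arm", "kwargs": {"rows": "-0.058 0 0 -0.04 0 0;-0.058 -0.05 0 -0.08 0 0;-0.058 -0.1 -0.01 -0.12 0 0;-0.058 -0.14 -0.013 -0.16 0 0;-0.058 -0.18 -0.013 -0.2 0 0;-0.058 -0.22 -0.013 -0.24 0 0;-0.058 -0.26 -0.013 -0.28 0 0;-0.058 -0.26 -0.013 -0.32 0 0;-0.058 -0.26 -0.013 -0.36 0 0;-0.058 -0.26 -0.013 -0.4 0 0;-0.058 -0.26 -0.013 -0.44 0 0;-0.058 -0.26 -0.013 -0.47 0 -0.001;-0.058 -0.26 -0.013 -0.47 0 -0.001"}}

```text
time_s: 14.0
ee_pos: [0.4989, -0.1496, 0.2174]
tool_rot: [-101.2, 89.7, 154.1]
contact_force: [-0.2, -0.2, -3.8]
grip_width: 0.0118
```

Run:
```python
from h import *
where(); print(r.state()['joint_positions'].round(1),r.state()['ee_pos'])
golid(70,75,12)
golid(70,110,6)
```

```text
t 14.0 tip [  90.3 -205.4  191.3] end [-105.2 -191.6  192.2] tilt 0.27 roll -0.05 F case [-0.2, -0.3, -3.8] T [ 0.01  0.   -0.03] w 0.0118
[ 39.   12.4 -29.8  95.7   6.3  73.9  -6.6] [ 0.49892568 -0.14959332  0.21738477]
(70, 75, 12) [0.5439 0.0125 0.1222] 0.1271 0.004 -0.2241 -0.5202 -0.0562 -0.0501
(70, 110, 6) [0.5431 0.0082 0.1466] 0.0946 0.0042 -0.2183 -0.5218 -0.0288 -0.0246
```

{"fn": "step_arm", "kwargs": {"rows": "0 0.001 -0.05 -0.04 -0.004 -0.004;0 0.002 -0.1 -0.08 -0.008 -0.008;0 0.003 -0.15 -0.12 -0.012 -0.012;0 0.004 -0.2 -0.16 -0.016 -0.015;0 0.004 -0.224 -0.2 -0.02 -0.019;0 0.004 -0.224 -0.24 -0.025 -0.023;0 0.004 -0.224 -0.28 -0.03 -0.027;0 0.004 -0.224 -0.32 -0.034 -0.031;0 0.004 -0.224 -0.36 -0.038 -0.035;0 0.004 -0.224 -0.4 -0.043 -0.038;0.02 0.004 -0.224 -0.44 -0.047 -0.042;0.05 0.004 -0.224 -0.48 -0.051 -0.046;0.09 0.004 -0.224 -0.52 -0.056 -0.05;0.115 0.004 -0.224 -0.52 -0.056 -0.05;0.127 0.004 -0.224 -0.52 -0.056 -0.05;0.127 0.004 -0.224 -0.52 -0.056 -0.05;0.127 0.004 -0.224 -0.52 -0.056 -0.05"}}

```text
time_s: 15.42
ee_pos: [0.5437, 0.0123, 0.122]
tool_rot: [-90.2, 78.0, -101.1]
contact_force: [-0.2, -0.2, -2.4]
grip_width: 0.0117
```

Run:
```python
from h import *
where(); print(r.state()['joint_positions'].round(1))
golid(80,58,12);golid(84,47.5,12);golid(104,47.5,12)
snap('scene','appr'); im=cv2.imread('pics/appr.png')[140:270,220:420]; cv2.imwrite('pics/apprc.png',cv2.resize(im,None,fx=4,fy=4,interpolation=cv2.INTER_CUBIC))
snap('wrist','apprw')
```

```text
t 15.42 tip [ 0.2 69.8 74.9] end [  -0.5 -122.   115.5] tilt 11.97 roll -0.05 F case [-0.1, -0.3, -2.4] T [ 0.33 -0.1   0.02] w 0.0117
[ 24.2  27.1 -46.4  96.4  30.9  73.5  47.8]
(80, 58, 12) [0.5457 0.0223 0.1052] 0.0191 0.018 0.0002 -0.0011 -0.0005 -0.0002
(84, 47.5, 12) [0.5465 0.0263 0.0947] 0.0317 0.0261 0.0002 -0.0011 -0.0005 -0.0002
(104, 47.5, 12) [0.5502 0.0459 0.0947] 0.0262 0.0522 0.0001 -0.0011 -0.0005 -0.0002
```

View pics/apprw.png

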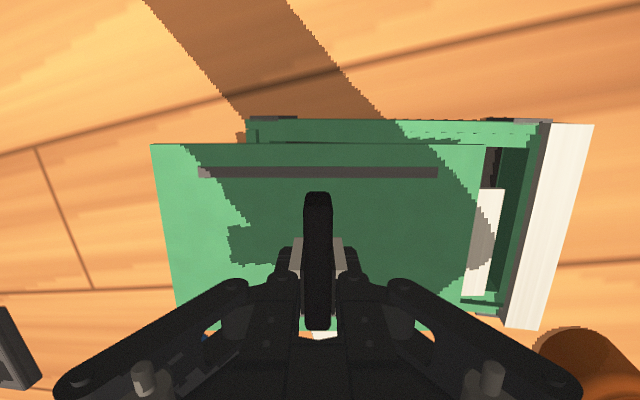

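The tongue (504,189)–(484,296) points at the bridge, whose near edge is (553,122)–(505,326). I'll check the relative alignment with this one camera.

Run:
```python
from h import *
z=load('apprw')
f=lambda uv,p:(case(world(z,uv,p))*1000).round(1).tolist()
print('bridge far', f([(594,124),(538,331)],.063),'near',f([(553,122),(505,327)],.063))
print('rim x- edge z50',f([(260,118),(500,120)],.05))
print('tongue tip', f([(504,189),(484,296)],.079))
```

```text
bridge far [[-70.3, 116.0], [69.6, 115.5]] near [[-71.0, 94.9], [69.4, 94.0]]
rim x- edge z50 [[-72.2, -86.9], [-71.5, 71.5]]
tongue tip [[-34.4, 69.0], [35.7, 69.5]]
```

Aligned to within about 1 mm (tongue 1 mm to +x). Lower, then insert.

{"fn": "step_arm", "kwargs": {"rows": "0.01 0.009 -0.001 -0.001 0 0;0.019 0.018 -0.001 -0.001 0 0;0.026 0.022 -0.001 -0.001 0 0;0.032 0.026 -0.001 -0.001 0 0;0.032 0.026 -0.001 -0.001 0 0;0.032 0.026 -0.001 -0.001 0 0"}}

```text
time_s: 16.02
ee_pos: [0.5464, 0.0267, 0.0955]
tool_rot: [-89.9, 78.1, -100.5]
contact_force: [0.9, -0.7, -2.9]
grip_width: 0.0118
```

Run:
```python
from h import *
where(); golid(98,47.5,12,-.8); golid(105,47.5,12,-.8)
```

```text
t 16.02 tip [-0.2 84.5 48.4] end [-1.000e-01 -1.073e+02  8.900e+01] tilt 11.95 roll 0.01 F case [1.0, -0.5, -2.9] T [ 0.31 -0.05 -0.02] w 0.0118
(98, 47.5, 12, -0.8) [0.5483 0.0402 0.0947] -0.0027 0.0179 -0.0008 0.0002 0.0001 -0.0003
(105, 47.5, 12, -0.8) [0.5496 0.0471 0.0947] -0.0046 0.0271 -0.0008 0.0002 0.0001 -0.0003
```

{"fn": "step_arm", "kwargs": {"rows": "0 0.006 -0.001 0 0 0;-0.001 0.012 -0.001 0 0 0;-0.002 0.018 -0.001 0 0 0;-0.002 0.018 -0.001 0 0 0;-0.002 0.018 -0.001 0 0 0"}}

```text
time_s: 16.43
ee_pos: [0.5483, 0.0408, 0.0944]
tool_rot: [-89.9, 78.1, -100.4]
contact_force: [0.3, 0.3, -3.0]
grip_width: 0.0117
```

Run:
```python
from h import *
where(); golid(105,47,12,-.8)
```

```text
t 16.43 tip [-1.1 98.7 47.3] end [ -0.8 -93.1  87.8] tilt 11.93 roll 0.03 F case [0.2, 0.3, -3.0] T [ 0.33 -0.12  0.02] w 0.0117
(105, 47, 12, -0.8) [0.5496 0.0471 0.0942] -0.0016 0.0083 0.0002 0.0005 0.0003 -0.0004
```

In the slot with no contact so far. Continue to 105.

{"fn": "step_arm", "kwargs": {"rows": "-0.001 0.004 0 0 0 0;-0.0015 0.008 0 0 0 0;-0.0015 0.0085 0 0 0 0;-0.0015 0.0085 0 0 0 0"}}

```text
time_s: 16.77
ee_pos: [0.5495, 0.0475, 0.0942]
tool_rot: [-89.8, 78.1, -100.3]
contact_force: [0.5, 0.1, -2.9]
grip_width: 0.0119
```

Run:
```python
from h import *
where(); golid(105,45.5,10,-.8); golid(105.3,45,7,-.8);  golid(105.7,44.5,5,-.8); golid(105.7,44.5,2.5,-.8); golid(106,44,0,-.8)
```

```text
t 16.77 tip [ -1.2 105.5  47.1] end [ -0.8 -86.2  87.6] tilt 11.92 roll 0.03 F case [0.4, 0.2, -2.9] T [ 0.38 -0.05  0.05] w 0.0119
(105, 45.5, 10, -0.8) [0.5493 0.0455 0.0892] 0.007 -0.0013 0.0002 0.0007 0.0003 0.0106
(105.3, 45, 7, -0.8) [0.5489 0.0437 0.0834] 0.0151 -0.0021 0.0002 0.0007 0.0003 0.0273
(105.7, 44.5, 5, -0.8) [0.5488 0.0428 0.0793] 0.0207 -0.0021 0.0002 0.0007 0.0003 0.0384
(105.7, 44.5, 2.5, -0.8) [0.5485 0.0414 0.0747] 0.0271 -0.0027 0.0002 0.0007 0.0003 0.0523
(106, 44, 0, -0.8) [0.5483 0.0405 0.0696] 0.034 -0.0025 0.0002 0.0007 0.0002 0.0662
```

{"fn": "step_arm", "kwargs": {"rows": "0.0035 -0.0007 0 0 0 0.005;0.007 -0.0013 0 0.001 0 0.011;0.011 -0.0017 0 0.001 0 0.019;0.015 -0.002 0 0.001 0 0.027;0.015 -0.002 0 0.001 0 0.027;0.015 -0.002 0 0.001 0 0.027"}}

```text
time_s: 17.27
ee_pos: [0.5488, 0.0425, 0.0834]
tool_rot: [-89.5, 82.9, -100.3]
contact_force: [0.6, 0.8, -2.4]
grip_width: 0.0117
```

Run:
```python
from h import *
where(); golid(105.7,44.5,5,-.8); golid(105.7,44,2.5,-.8); golid(106,43,0,-.8)
```

```text
t 17.27 tip [ -0.4 104.   44.9] end [ -1.  -90.5  69. ] tilt 7.07 roll 0.06 F case [0.5, 0.9, -2.4] T [ 0.16 -0.01  0.04] w 0.0117
(105.7, 44.5, 5, -0.8) [0.5488 0.0428 0.0793] 0.0054 0.0011 -0.0001 -0.001 0.0002 0.0115
(105.7, 44, 2.5, -0.8) [0.5485 0.0414 0.0742] 0.0124 0.0001 -0.0001 -0.001 0.0003 0.0254
(106, 43, 0, -0.8) [0.5483 0.0405 0.0686] 0.02 -0.0002 -0.0001 -0.001 0.0003 0.0393
```

{"fn": "step_arm", "kwargs": {"rows": "0.003 0.001 0 -0.001 0 0.006;0.0055 0.001 0 -0.001 0 0.0115;0.009 0.001 0 -0.001 0 0.018;0.0125 0.0005 0 -0.001 0 0.0255;0.0125 0.0005 0 -0.001 0 0.0255"}}

```text
time_s: 17.68
ee_pos: [0.5491, 0.0424, 0.074]
tool_rot: [-87.5, 87.8, -98.1]
contact_force: [2.9, 5.8, -3.5]
grip_width: 0.0116
```

Run:
```python
from h import *
where(); golid(105.7,44,2,-.8); golid(106,43.5,0,-.8); golid(106,42.5,-1,-.8)
```

```text
t 17.68 tip [ -0.3 106.9  44.3] end [ -0.3 -88.9  51.8] tilt 2.22 roll 0.1 F case [1.8, 6.2, -3.5] T [ 1.81 -0.67 -0.04] w 0.0116
(105.7, 44, 2, -0.8) [0.5484 0.0412 0.0733] 0.0009 -0.0018 -0.0006 -0.0001 0.0005 0.0012
(106, 43.5, 0, -0.8) [0.5483 0.0405 0.0691] 0.0066 -0.0024 -0.0006 -0.0001 0.0005 0.0123
(106, 42.5, -1, -0.8) [0.5482 0.0401 0.0662] 0.0104 -0.0028 -0.0006 -0.0001 0.0005 0.0179
```

{"fn": "step_arm", "kwargs": {"rows": "0.002 -0.001 0 0 0 0.004;0.004 -0.002 0 0 0 0.008;0.0066 -0.0024 0 0 0 0.0123;0.0085 -0.0024 0 0 0 0.015;0.0085 -0.0024 0 0 0 0.015"}}

```text
time_s: 18.1
ee_pos: [0.549, 0.0414, 0.0707]
tool_rot: [72.2, 89.4, 61.7]
contact_force: [-12.2, 2.9, 31.8]
grip_width: 0.0119
```

Run:
```python
from h import *
where(); snap('wrist','p1'); C=cloud(load('p1')); im=load('p1')['im'].astype(int)
g=(im[:,:,1]>im[:,:,0]+15)&(im[:,:,1]>im[:,:,2]+8); P=C[g]; c=case(P)*1000
for y in range(-88,89,22):
    k=(abs(c[:,1]-y)<8)&(abs(c[:,0])<50); print(y,k.sum(),(np.median(P[k,2])*1000).round(1) if k.any() else '')
```

```text
t 18.1 tip [ -0.2 107.3  46.1] end [ -0.2 -88.7  44.2] tilt -0.54 roll 0.17 F case [-12.5, 0.6, 31.8] T [ 0.37  2.94 -0.  ] w 0.0119
-88 2957 49.1
-66 3271 49.2
-44 2963 49.1
-22 2301 49.2
0 609 49.4
22 2285 49.2
44 2990 49.2
66 3216 49.2
88 2454 49.2
```

Lid top reads flat at 49.2 mm along its whole length, with a firm 32 N bottoming reaction. Release gently and back off.

{"fn": "step_arm", "kwargs": {"rows": "-0.001 0 0 0 0 0;-0.002 0 0 0 0 0;-0.002 0 0 0 0 0;-0.002 0 0 0 0 0"}}

```text
time_s: 18.48
ee_pos: [0.5487, 0.0407, 0.0715]
tool_rot: [74.7, 89.5, 64.1]
contact_force: [1.2, 1.0, -2.3]
grip_width: 0.012
```

{"fn": "step_arm", "kwargs": {"rows": "0 0 0 0 0 0;0 0 0 0 0 0;0 0 0 0 0 0;0 0 0 0 0 0;0 0 0 0 0 0", "hand": 0}}

```text
time_s: 18.9
ee_pos: [0.5488, 0.0406, 0.0716]
tool_rot: [73.6, 89.5, 63.0]
contact_force: [0.1, 0.7, -0.7]
grip_width: 0.0426
```

{"fn": "step_arm", "kwargs": {"rows": "-0.01 0 0 0 0 0;-0.03 0 0 0 0 0;-0.07 0 0 0 0 0;-0.12 0 0 0 0 0;-0.17 0 0 0 0 0;-0.22 0 0 0 0 0;-0.22 0 0 0 0 0;-0.22 0 0 0 0 0"}}

```text
time_s: 19.57
ee_pos: [0.5494, 0.0398, 0.2396]
tool_rot: [49.3, 89.3, 38.7]
contact_force: [-0.5, -0.9, -0.3]
grip_width: 0.0429
```

Run:
```python
from h import *
where(); snap('wrist','fin'); C=cloud(load('fin')); im=load('fin')['im'].astype(int)
g=(im[:,:,1]>im[:,:,0]+15)&(im[:,:,1]>im[:,:,2]+8); P=C[g]; c=case(P)*1000
for y in range(-88,89,22):
    k=(abs(c[:,1]-y)<8)&(abs(c[:,0])<50); print(y,k.sum(),(np.median(P[k,2])*1000).round(1) if k.any() else '')
k=(abs(c[:,1])<80); print('x-side rim z',[(np.median(P[k&(abs(c[:,0]-x)<2),2])*1000).round(1) for x in (-66,-50,50,66)])
snap('scene','fins'); im=cv2.imread('pics/fins.png')[150:270,240:420]; a=cv2.resize(im,None,fx=4,fy=4,interpolation=cv2.INTER_CUBIC)[:,:720]
w=cv2.imread('pics/fin.png'); w=cv2.resize(w,(560,350)); b=np.zeros((350,720,3),np.uint8); b[:,:560]=w
cv2.imwrite('pics/last.png',cv2.resize(np.vstack([a,b]),None,fx=.7,fy=.7,interpolation=cv2.INTER_AREA))
```

```text
t 19.57 tip [  0.6 105.8 214.9] end [  0.6 -90.2 213.2] tilt -0.52 roll 0.44 F case [-0.3, -1.0, -0.3] T [-0.04  0.05 -0.05] w 0.0429
-88 862 49.0
-66 1101 49.0
-44 1020 49.1
-22 1035 49.1
0 221 49.2
22 1030 49.2
44 1025 49.1
66 1093 49.1
88 753 49.0
x-side rim z [np.float64(49.1), np.float64(49.1), np.float64(49.1), np.float64(49.0)]
```

View pics/last.png

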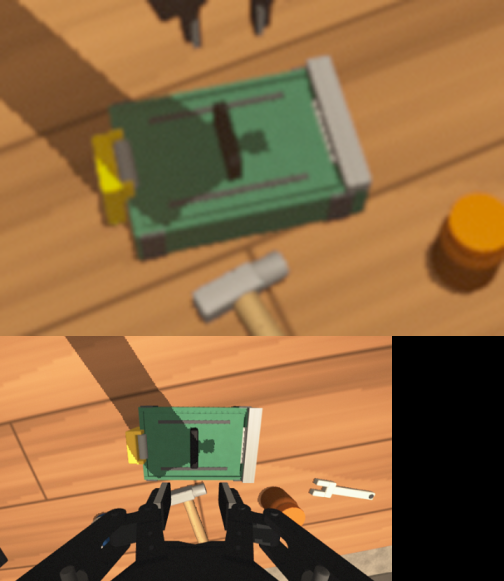

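The lid is flush in the rim: lid and rim both read 49 mm. The roller (125,160) sits over its edge, the tongue is under the bridge, and the gripper is clear. Handing in.

```bash
python3 -c "
from bench import r
print(r.job_done(), r.state()['time_s'])"
```

```text
the job is handed in; nothing more can be done
the job is handed in; nothing more can be done
```

The job is done and handed in, with the arm clear of everything after about 20 s of the 67 s allowed. I laid the red-handled spanner in the case, slid the lid's tongue under the keeper at a 12° tilt, and pressed the other end down past the roller until it bottomed at about 32 N.

**Last checks:**
- **Lid:** its top reads 49.0–49.2 mm along its whole length and the rim reads 49.0–49.1 mm, so it is flush. The nominal height is 50 mm; I put the difference down to the 2 mm camera calibration. In the final picture the roller sits over the lid's edge.
- **Spanner:** it lay flat inside the well, clear of the walls, when I released it. One numeric check of its position gave nonsense because it mixed in other red/orange pixels. I relied on the picture instead.
- **Bystanders:** the tin, jar and hammer were never approached. I did not measure them again at the end.

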